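# Hold the belt tensioner back on the dish carousel

### The arm

A 6-joint arm with a two-finger parallel gripper is mounted at the origin on the work surface. World frame = base frame: x ahead of the robot, y to its left, z up, the work surface at z = 0. Lengths are in mm, angles in rad, forces in N, time in s.
With the tool pointing down it reaches from about 400 to 825 mm from the base axis. Payload 7 kg.
Tool frame: the origin (TCP) lies midway between the tips of the shut fingers; the grasp point (between the pads) lies 19 mm behind it (arm.grip_depth is the distance from the TCP to the grasp point, in mm); x points along the fingers, z is the direction in which the jaws open and shut, and the axes are right-handed (so a half turn about x gives the same grasp; the last joint's range is limited). The gripper opens to 88 mm and grips with 3 to 60 N. Pads are 19 mm wide; open, the fingers measure 130 mm over their backs; the gripper's body (78 mm by 193 mm) begins 47 mm behind the grasp point.
Start: joints at [-0.814, 0.359, 0.012, 0, -1.224, -0.288], TCP at [304.947, -602.165, 226.561] pointing down, gripper open.
Joint ranges: [-3.07, 3.07], [-1.43, 2.12], [-1.02, 1.25], [-3.03, 1.67], [-3.05, -0], [-3.03, 3.03]. Speed limits (rad/s): [2.39, 2.39, 3.01, 3.14, 3.14, 3.14].

### API

Orientations are given as a rotation vector (axis times angle).
In Python, from plant import arm, imaging gives the robot as it stands.
- The arm moves only by the tool servo_tool, never from a script. Its argument "commands" is text: rows parted by semicolons, each of 5 numbers parted by spaces: the shift along the world's x, y, z in cm, then the turn about the world's z in degrees, then the opening, from -1 (shut) to 1 (fully open), so that 0 is half open. In form: tx ty tz yaw fingers; .... A call has 1 to 20 rows; each row shifts and turns the commanded pose from where the row before left it; what a row does not reach is not made up. A row lasts 1/10 s, in which the tool goes at most 50 mm and 8.59 degrees, less where a joint would pass 70% of its speed; a pose out of reach is approached as far as the arm can. A call with a gripper value outside its range is refused whole. The fingers move at their own pace and stop on an object; "newtons" is the grip in N (left out, the last holds). Time passes only in rows, so rows that do not move let the fingers close. It gives the time, the measured TCP pose, the force and the opening at its end, in the units of the state.
- arm.state(): the state, without advancing time (a new reading comes with each control period).
- imaging.read_camera(name): name is "scene" or "top" or "wrist"; returns the picture (420x560x3 uint8, red, green, blue); there is no depth.
- imaging.get_calibration(name): a dict with "fx", "fy", "cx", "cy" (pixels), "k1" (the pictures are not rectified: a ray, as slopes to the right and down, at radius r is drawn at 1 + k1 r^2 times it, then the intrinsics apply), "R" (3x3) and "t" (3): a world point X has camera coordinates R X + t. Camera axes: x right, y down, z forward; pixel columns grow to the right and rows downward; lengths in mm; the calibration is good to about 2 mm. A picture is of the moment at which its call begins: read the wrist's pose just before it. get_calibration takes no time and is no camera call; for the wrist camera it gives the pose at the moment of the call.
- arm.close_job(): hands the job in, once; it reports no verdict.
The state is a dict: "time_s": time; "joint_positions": joint angles; "joint_velocities": joint speeds; "tau": joint torques, N m; "ee_pos": TCP position; "tcp_rot": TCP orientation; "wrist_force": force on the tool from outside, world axes, zero at the start; "torque": the same for the moment, N m; "finger_gap": finger opening in mm.
Only numpy, scipy, OpenCV 4.12 (cv2) and the standard library are available. Lean on these libraries where they do the work, as an engineer would, in place of code of your own. Each camera call takes 0.05 s, during which the arm holds its last target.

### The job

The dish carousel beside the microscope needs a new drive belt. Turn the carousel (the black knob is its handle) until the cut-out in its rim faces the red tensioner post and the carousel rests in its detent, leave it there, then push the red post inwards into the cut-out, well past the click, and keep holding it there with the fingers: finish while still holding it back, so that a colleague can slip the belt on. Leave everything else standing where it is.

Things in the scene. Friction and masses are not known exactly. Their poses are not given: they have to be found in the camera images.
- rig: fixed carousel unit on a grey base plate. Origin: on the carousel's axis, at the table top; z up. Plate 12 mm thick, from -150 to +210 mm in its x, -125 to +175 mm in its y. The red post stands on its +y side, the brass ball plunger (detent) at its -x side, top 58 mm, the tensioner's pivot and yellow pawl at its +x, +y corner, tops below 48 mm
- axis_top (a point): the carousel's axis (vertical), at the top of the grey centre cap, 65 mm above the table
- carousel (a joint): carousel angle in rad, positive anticlockwise from above, range -0.35 to 2.0. At 0 the cut-out faces the red post, the knob is on the opposite side (rig -y) and the plunger sits in the rim's notch (detent; draws in from about 0.06 either side). Starts at 0.6 to 1.7: turn it clockwise. Takes 1 to 2 N at the knob, 5 to 8 N in or out of the detent; elsewhere it stays as left
- knob_grip (a point): point to grip on the upright round black knob, 20 mm across, 75 mm from the carousel's axis; 85 mm above the table, knob's top at 100 mm. The disc below (190 mm across) has its top at 53 mm; four green dishes on it reach 63 mm, centres 71 mm from the axis, the nearest 60 degrees round from the knob
- cutout (a point): middle of the cut-out in the disc's rim, at the disc's top, 75 mm from the axis, opposite the knob. The cut-out spans about 50 degrees of the rim and reaches from the rim in to 53 mm from the axis; yellow stripes lie along both its edges
- tensioner_arm: the sprung steel tensioner arm, 22 mm high, with the upright red post at its free end: round, 16 mm across, from 22 to 125 mm above the table, a white idler roller (34 mm across, up to 40 mm) at its foot. Origin: on the arm's vertical pivot at the table top; the post's axis lies at -100 mm along its x. At rest the post is 115 mm from the carousel's axis on the rig's +y side
- post_grip (a point): point on the axis of the red post, 105 mm above the table, 20 mm below its top
- tensioner_pivot (a point): top of the tensioner arm's vertical pivot, 47 mm above the table; it lies 100 mm in rig +x from the post at rest
- tensioner (a joint): swing of the arm in rad about its pivot, positive anticlockwise from above: carries the post towards the carousel's axis. 0 at rest, hard stop 0.55. Spring: 3.5 N at the post at 0, 7.5 N at 0.45. Pawl resists from 0.18 (peak about 9 N), clicks at 0.28, is clear by 0.38; no latch: let go, it springs back to 0. If the cut-out is elsewhere, the disc's rim stops the post at 0.12
- spare_roller: loose white idler roller, a ring 34 mm across, 17 mm high, 12 mm bore, standing on the rig's base plate (a bystander); origin: centre of its underside
- screw_dish: small white bowl, 56 mm across, 14 mm high, standing on the rig's base plate (a bystander); origin: centre of its underside
- reagent_bottle: amber bottle, 64 mm across, 140 mm tall (a bystander); origin: centre of its underside
- jar: clear jar with a blue cap, 68 mm across, 75 mm tall (a bystander); origin: centre of its underside
- slide_box: blue slide box, 100 x 85 x 34 mm (a bystander); origin: centre of its underside
- tip_box: grey box with an orange cover, 120 x 85 x 62 mm (a bystander); origin: centre of its underside
- screwdriver: green-handled screwdriver lying flat, 170 mm long (a bystander)

How it is judged:
By the outcome, as a careful person would: the job done as asked, in the order asked, and still so for the second after the job is handed in, while the arm keeps its last pose, push and grip.
It also fails if it takes over 48 s, if anything falls off the work surface, if the arm or the gripper's body presses on something with over 40 N, if the wrist force passes 120 N, or if a joint passes its speed limit or range.

## Working session

There is one attempt and no reset: what is moved stays moved. The work goes in short steps, Python scripts to look and compute and a tool call to move; the robot and the scene stay as the last step left them, time stands still between calls to the robot, and variables do not carry over. Pictures are saved under pics/ and viewed, and the job is handed in when it is done.

Besides the shell and the picture viewer there is one more tool, called after ">>>" by a JSON object that holds its "name" and its "arguments", one argument or row to a line. servo_tool: Moves the arm, as the interface text tells. Its arguments: {"type":"object","properties":{"commands":{"type":"string"},"newtons":{"type":"number"}},"required":["commands"]}

```bash
mkdir -p pics
python3 - <<'E'
from plant import arm, imaging
import cv2
for n in ["scene","top","wrist"]:
    c=imaging.get_calibration(n); im=imaging.read_camera(n)
    cv2.imwrite(f"pics/{n}0.png",im[:,:,::-1]); print(n,c)
print(arm.state())
E
```

```text
scene {'fx': 455.8572820417995, 'fy': 455.8572820417995, 'cx': 281.31683151393867, 'cy': 208.37870533618786, 'k1': 0.028228310962618488, 'R': array([[ 0.54139137,  0.84069553, -0.01124286],
       [ 0.71816301, -0.4693535 , -0.51375985],
       [-0.43719249,  0.27007095, -0.85786037]]), 't': array([-319.27806772, -309.51605299, 1626.65174804])}
top {'fx': 504.7978967514335, 'fy': 504.7978967514335, 'cx': 275.70632113312615, 'cy': 212.02288322199595, 'k1': -0.18668040100787653, 'R': array([[ 0.04569567, -0.99894531, -0.00449056],
       [-0.97361281, -0.04352984, -0.2240162 ],
       [ 0.22358446,  0.01460864, -0.97457507]]), 't': array([   9.89608814,  566.9040694 , 1516.50582711])}
wrist {'fx': 307.86301460962994, 'fy': 307.86301460962994, 'cx': 281.3878126369687, 'cy': 210.5105129168901, 'k1': 0.011663265805072431, 'R': array([[-0.45140051,  0.89232077,  0.00110151],
       [ 0.85307994,  0.43118695,  0.29382379],
       [ 0.26171012,  0.13357188, -0.95585897]]), 't': array([672.99202028, -36.93593613, 391.53534964])}
{'time_s': 0.15, 'joint_positions': array([-8.13916773e-01,  3.59214769e-01,  1.13001529e-02, -2.63484061e-04,
       -1.22408495e+00, -2.88100364e-01]), 'joint_velocities': array([ 0.00048655, -0.00192598,  0.00342006,  0.00029203,  0.0004976 ,
       -0.00057071]), 'tau': array([-1.35797341e-03, -5.83271241e+01,  2.93295139e+01,  7.00119317e+00,
        8.85816989e-03, -1.16498072e-04]), 'ee_pos': array([ 304.78805795, -601.87581764,  225.85463676]), 'tcp_rot': array([-1.54433556,  0.94919109,  1.54632624]), 'wrist_force': array([-0.30651746,  0.13222281,  0.09277454]), 'torque': array([-0.06502047,  0.0066967 , -0.01595248]), 'finger_gap': 87.52329246572764}
```

View pics/scene0.png

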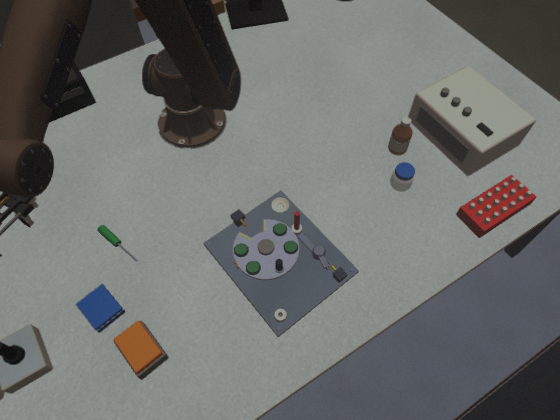

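View pics/top0.png

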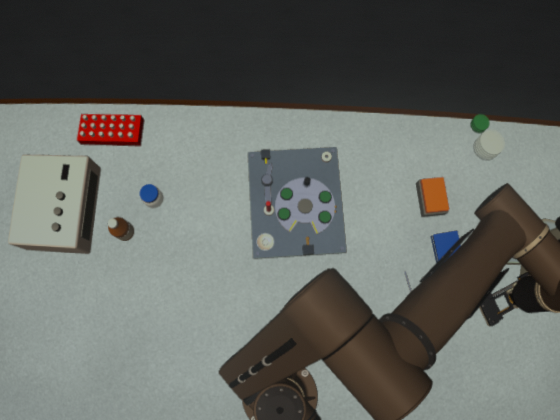

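View pics/wrist0.png

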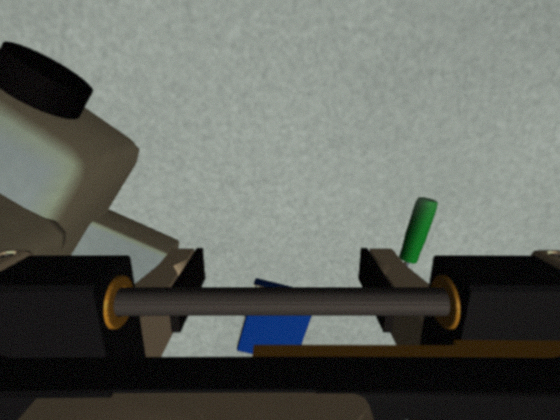

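The scene view shows the rig centred near (280,260), knob at (279,265), post at (297,220). In the top view the cap is at (305,206), the knob at (307,182) and the post at (268,205). I'll enlarge both for measurement.

```bash
cat > h.py <<'E'
import numpy as np, cv2
from plant import arm, imaging
def K(c): return np.array([[c['fx'],0,c['cx']],[0,c['fy'],c['cy']],[0,0,1]])
def D(c): return np.array([c['k1'],0,0,0,0.])
def ray(c,uv):
    s=cv2.undistortPoints(np.array([[uv]],float),K(c),D(c))[0,0]
    R=np.array(c['R']);d=R.T@np.array([s[0],s[1],1]);return -R.T@np.array(c['t']),d/np.linalg.norm(d)
def atz(c,uv,z):
    o,d=ray(c,uv);return o+d*(z-o[2])/d[2]
def tri(obs):
    A=np.zeros((3,3));b=np.zeros(3)
    for c,uv in obs:
        o,d=ray(c,uv);P=np.eye(3)-np.outer(d,d);A+=P;b+=P@o
    X=np.linalg.solve(A,b)
    return X,[round(float(np.linalg.norm((np.eye(3)-np.outer(ray(c,u)[1],ray(c,u)[1]))@(X-ray(c,u)[0]))),1) for c,u in obs]
def proj(c,X):
    R=np.array(c['R']);return cv2.projectPoints(np.array([X],float).reshape(-1,1,3),cv2.Rodrigues(R)[0],np.array(c['t'],float),K(c),D(c))[0][:,0]
def crop(im,x0,y0,w,h,s,name):
    o=cv2.resize(im[y0:y0+h,x0:x0+w,::-1],None,fx=s,fy=s,interpolation=cv2.INTER_CUBIC);cv2.imwrite(name,o)
E
python3 - <<'E'
from h import *
im=cv2.imread('pics/scene0.png')[:,:,::-1];crop(im,200,185,160,150,5*.8,'pics/s_c.png')
im=cv2.imread('pics/top0.png')[:,:,::-1];crop(im,240,140,120,120,5,'pics/t_c.png')
E
```

```text
(no output)
```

View pics/s_c.png

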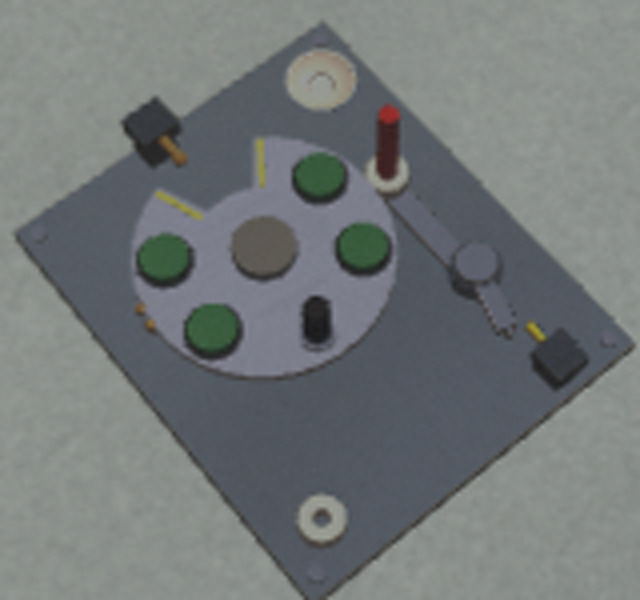

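View pics/t_c.png

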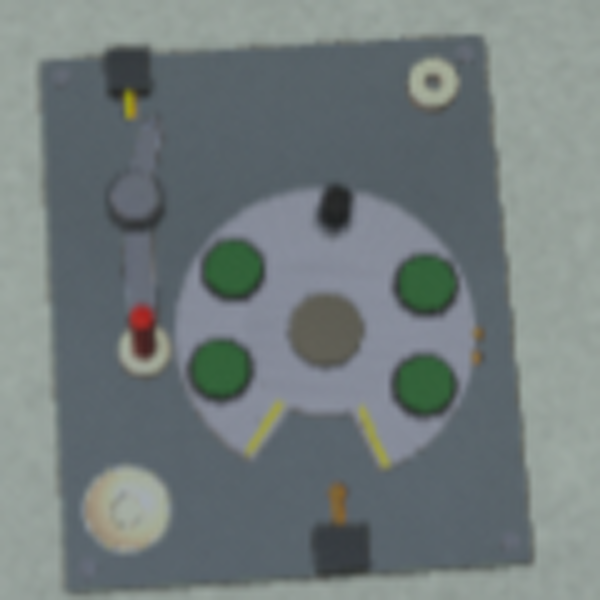

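Run:
```python
from h import *
from scipy.optimize import least_squares
cs=imaging.get_calibration('scene');ct=imaging.get_calibration('top')
S=lambda x,y:(200+(x+.5)/4-.5,185+(y+.5)/4-.5)
T=lambda x,y:(240+(x+.5)/5-.5,140+(y+.5)/5-.5)
for n,s,t in [('cap',(264,247),(326,329)),('knobtop',(317,301),(337,190)),('posttop',(388,113),(141,317)),('pivot',(476,258),(134,197)),('spare',(322,519),(432,82)),('bowl',(321,80),(127,508))]:
    X,e=tri([(cs,S(*s)),(ct,T(*t))]);print(n,X.round(1),e)
obs=[('t',(40,62),(210,175,12)),('t',(486,37),(210,-125,12)),('t',(534,562),(-150,-125,12)),('t',(67,592),(-150,175,12)),
('s',(322,22),(-150,175,12)),('s',(15,236),(-150,-125,12)),('s',(635,346),(210,175,12)),
('t',(326,329),(0,0,65)),('s',(264,247),(0,0,65)),('t',(141,317),(0,115,125)),('s',(388,113),(0,115,125)),
('t',(134,197),(100,115,47)),('s',(476,258),(100,115,47))]
def f(p,full=False):
    r=[]
    for k,uv,X in obs:
        c,s=np.cos(p[2]),np.sin(p[2]);W=[p[0]+c*X[0]-s*X[1],p[1]+s*X[0]+c*X[1],X[2]]
        cam,m=(ct,T) if k=='t' else (cs,S)
        r.append(proj(cam,W)[0]-m(*uv))
    return np.array(r).ravel()
o=least_squares(f,[580,-100,0],loss='soft_l1');print(o.x,f(o.x).reshape(-1,2).round(1).tolist())
p=o.x
k=tri([(cs,S(317,301)),(ct,T(337,190))])[0]
a=np.arctan2(k[1]-p[1],k[0]-p[0]);print('knob ang',a-p[2]+np.pi/2,np.hypot(k[1]-p[1],k[0]-p[0]))
# stripe endpoints in top & scene
for m,c,pts in [(T,ct,[(250,458),(283,402),(387,467),(361,407)]),(S,cs,[(261,140),(263,186),(158,192),(201,217)])]:
    for q in pts:
        w=atz(c,m(*q),53);print('stripe',np.degrees(np.arctan2(w[1]-p[1],w[0]-p[0])-p[2]).round(1)-90,np.hypot(w[1]-p[1],w[0]-p[0]).round(1))
```

```text
cap [591.7 -54.3  63.4] [0.6, 0.6]
knobtop [667.6 -56.6 113.9] [0.1, 0.1]
posttop [578.5  59.9 126.8] [0.2, 0.2]
pivot [676.6  71.1  50.9] [0.7, 0.7]
spare [ 771.1 -120.7   28.8] [0.4, 0.4]
bowl [478.3  66.1  28. ] [0.6, 0.6]
[ 5.91486706e+02 -5.49505566e+01  1.08063859e-01] [[-0.6, -0.6], [-0.5, -0.9], [0.0, 0.4], [-0.4, 0.4], [0.0, -0.4], [-1.3, -0.7], [0.4, -0.5], [0.0, -0.1], [-0.5, -0.2], [0.1, -0.1], [-0.1, 0.6], [0.2, -0.3], [-0.2, 1.3]]
knob ang 1.4416546183850247 76.17749276030085
stripe 55.5 93.7
stripe 55.099999999999994 52.3
stripe -250.0 94.2
stripe -249.0 52.7
stripe 52.900000000000006 93.8
stripe 51.900000000000006 55.0
stripe -252.0 92.6
stripe -252.2 54.3
```

Run:
```python
from h import *
from scipy.spatial.transform import Rotation as Ro
s=arm.state();R=Ro.from_rotvec(s['tcp_rot']).as_matrix();print(R.round(3));z=R[:,2];print('jaw dir deg',np.degrees(np.arctan2(z[1],z[0])),s['joint_positions'].round(3),arm.grip_depth)
```

```text
[[-0.001 -0.892 -0.452]
 [ 0.001 -0.452  0.892]
 [-1.     0.     0.001]]
jaw dir deg 116.85392700728893 [-0.814  0.359  0.011 -0.    -1.224 -0.288] 18.8
```

>>> {"name": "servo_tool", "arguments": {
  "commands": "2.26 3.4 0 -1.8 0;2.26 3.4 0 -1.8 0;2.26 3.4 0 -1.8 0;2.26 3.4 0 -1.8 0;2.26 3.4 0 -1.8 0;2.26 3.4 0 -1.8 0;2.26 3.4 0 -1.8 0;2.26 3.4 0 -1.8 0;2.26 3.4 0 -1.8 0;2.26 3.4 0 -1.8 0;2.26 3.4 0 -1.8 0;2.26 3.4 0 -1.8 0;2.26 3.4 0 -1.8 0;2.26 3.4 0 -1.8 0;2.26 3.4 0 -1.8 0;2.26 3.4 0 -1.8 0;0 0 0 0 0;0 0 0 0 0",
  "newtons": 30
}}

```text
time_s: 1.95
ee_pos: [666.6, -57.2, 225.6]
tcp_rot: [-1.185, 1.225, 1.187]
wrist_force: [0.1, -0.5, 0.1]
finger_gap: 43.9
```

Run:
```python
from h import *
c=imaging.get_calibration('wrist'); im=imaging.read_camera('wrist');cv2.imwrite('pics/w1.png',im[:,:,::-1])
np.savez('w1.npz',**c)
print(proj(c,[667,-57.5,100]),proj(c,[591.5,-55,65]),proj(c,[579,59.3,125]),arm.state()['joint_positions'])
```

```text
[[280.04204759 204.35961381]] [[280.1645441  121.78042758]] [[423.5371033 101.5610658]] [ 2.03970063e-01  3.49447046e-01 -2.88246795e-03 -3.37876476e-05
 -1.21960565e+00 -1.80777632e+00]
```

View pics/w1.png

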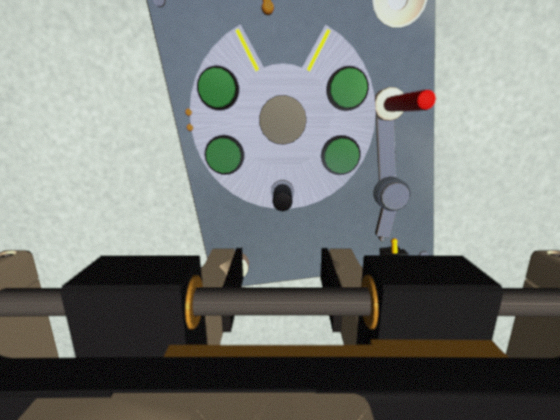

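The wrist view puts the knob top at about (283,201), the cap at (283,119) and the post top at (426,100). All three are within 3 px of prediction. Descending with the jaws straddling the knob.

>>> {"name": "servo_tool", "arguments": {
  "commands": "0 0.02 -2.2 4 0;0 0.02 -2.2 4 0;0 0.02 -2.2 4 0;0 0.02 -2.2 4 0;0 0.01 -2.2 4 0;0 0 -2.2 5 0;0 0 -2.2 0 0;0 0 0 0 0;0 0 0 0 -1;0 0 0 0 -1;0 0 0 0 -1;0 0 0 0 -1;0 0 0 0 -1;0 0 0 0 -1",
  "newtons": 30
}}

```text
time_s: 3.4
ee_pos: [667.0, -57.2, 73.8]
tcp_rot: [-1.5, 0.99, 1.498]
wrist_force: [-2.1, -0.3, 5.9]
finger_gap: 19.2
```

Run:
```python
from h import *
print(arm.state())
im=imaging.read_camera('scene');crop(im,190,165,200,150,4,'pics/s2.png')
# arc
c=np.array([591.5,-55]);k=arm.state()['ee_pos'][:2];r=np.hypot(*(k-c));a=np.degrees(np.arctan2(*(k-c)[::-1]));print(r,a)
```

```text
{'time_s': 3.4, 'joint_positions': array([ 2.05198612e-01,  4.71911420e-01, -1.84295467e-01,  4.41849288e-04,
       -9.13255016e-01, -1.37342978e+00]), 'joint_velocities': array([-0.00191248,  0.00155592,  0.0003885 ,  0.00284079, -0.00054575,
        0.0010045 ]), 'tau': array([-9.84543515e-02, -5.81871951e+01,  2.34892058e+01,  5.36452621e+00,
        6.32507969e-01,  2.33172864e-02]), 'ee_pos': array([667.00638749, -57.22239129,  73.82248976]), 'tcp_rot': array([-1.50032475,  0.99018838,  1.49818935]), 'wrist_force': array([-2.10884366, -0.2944509 ,  5.94086752]), 'torque': array([ 0.15363535,  0.69335657, -0.00797176]), 'finger_gap': 19.16279588888329}
75.52192838104615 -1.6838495657550872
```

View pics/s2.png

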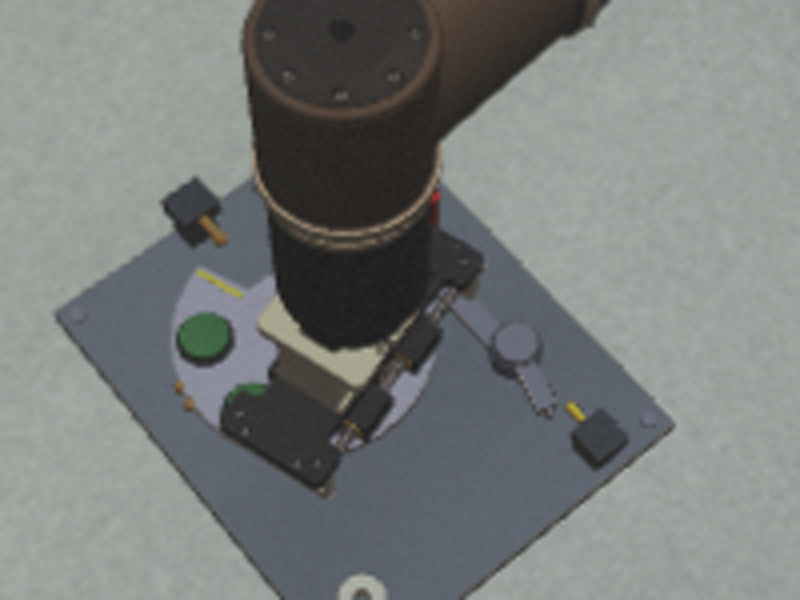

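Knob held: gap 19.2 mm against a 20 mm knob. Next I'll work out the arc.

Run:
```python
import numpy as np
c=np.array([591.5,-55]);a=np.radians(np.linspace(-1.7,-83.8,19));P=c+75.5*np.c_[np.cos(a),np.sin(a)]
print((np.diff(P,axis=0)/10).round(2).tolist())
```

```text
[[-0.04, -0.6], [-0.09, -0.59], [-0.14, -0.59], [-0.18, -0.57], [-0.23, -0.56], [-0.27, -0.54], [-0.31, -0.51], [-0.35, -0.49], [-0.39, -0.46], [-0.43, -0.42], [-0.46, -0.39], [-0.49, -0.35], [-0.51, -0.31], [-0.54, -0.27], [-0.56, -0.23], [-0.57, -0.18], [-0.59, -0.14], [-0.59, -0.09]]
```

>>> {"name": "servo_tool", "arguments": {
  "commands": "-0.04 -0.6 0.1 -4.1 -1;-0.09 -0.59 0 -4.1 -1;-0.14 -0.59 0 -4.1 -1;-0.18 -0.57 0 -4.1 -1;-0.23 -0.56 0 -4.1 -1;-0.27 -0.54 0 -4.1 -1;-0.31 -0.51 0 -4.1 -1;-0.35 -0.49 0 -4.1 -1;-0.39 -0.46 0 -4.1 -1;-0.43 -0.42 0 -4.1 -1"
}}

```text
time_s: 4.45
ee_pos: [643.8, -109.0, 73.9]
tcp_rot: [-0.973, 1.338, 0.972]
wrist_force: [3.6, 5.4, -2.4]
finger_gap: 19.0
```

>>> {"name": "servo_tool", "arguments": {
  "commands": "-0.46 -0.39 0 -4.1 -1;-0.49 -0.35 0 -4.1 -1;-0.51 -0.31 0 -4.1 -1;-0.54 -0.27 0 -4.1 -1;-0.56 -0.23 0 -4.1 -1;-0.57 -0.18 0 -4.1 -1;-0.59 -0.14 0 -4.1 -1;-0.59 -0.09 0 -4.1 -1;0 0 0 0 -1;0 0 0 0 -1;0 0 0 0 -1"
}}

```text
time_s: 5.55
ee_pos: [600.2, -130.2, 73.9]
tcp_rot: [-0.537, 1.501, 0.536]
wrist_force: [6.0, -2.1, -2.5]
finger_gap: 19.5
```

Run:
```python
from h import *
s=arm.state();print(s['joint_positions'].round(3),s['wrist_force'],s['ee_pos'])
k=s['ee_pos'][:2]-np.array([591.5,-55]);print(np.hypot(*k),np.degrees(np.arctan2(k[1],k[0]))-6.19+90)
im=imaging.read_camera('scene');crop(im,190,165,200,150,4,'pics/s3.png')
im=imaging.read_camera('top');crop(im,240,140,120,120,5,'pics/t3.png')
```

```text
[ 0.104  0.394 -0.316  0.    -0.859 -2.56 ] [ 5.97768937 -2.09685294 -2.46485598] [ 600.17250877 -130.19024406   73.87362398]
75.6887389883667 0.3894715997751774
```

View pics/s3.png

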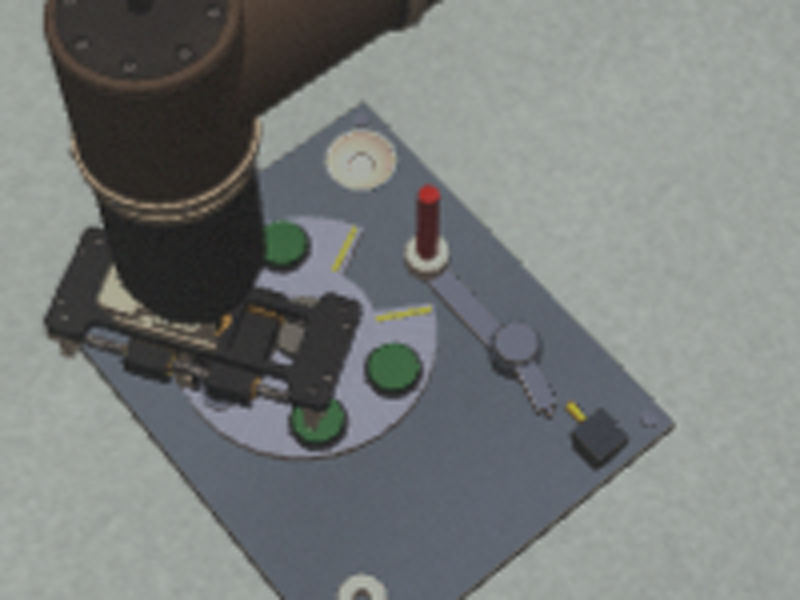

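View pics/t3.png

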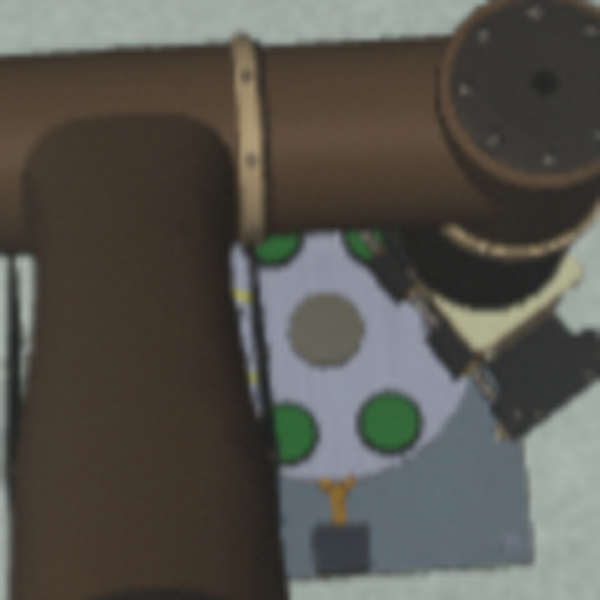

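Run:
```python
from h import *
c=imaging.get_calibration('scene')
S=lambda x,y:(190+(x+.5)/4-.5,165+(y+.5)/4-.5)
for q in [(356,229),(335,271),(432,309),(376,318)]:
    w=atz(c,S(*q),53);print(np.degrees(np.arctan2(w[1]+55,w[0]-591.5)).round(1)-6.2-90,np.hypot(w[1]+55,w[0]-591.5).round(1))
```

```text
27.200000000000003 93.8
27.0 55.6
-27.200000000000003 95.0
-25.799999999999997 54.0
```

>>> {"name": "servo_tool", "arguments": {
  "commands": "0.1 0 0 0 -1;0 0 0 0 -1"
}}

```text
time_s: 5.85
ee_pos: [600.2, -130.2, 73.8]
tcp_rot: [-0.537, 1.503, 0.537]
wrist_force: [2.0, -0.6, 0.7]
finger_gap: 19.1
```

It's seated: backing off 1 mm dropped the force without moving the knob, and the stripes sit at ±27° about the post direction. Releasing and lifting.

>>> {"name": "servo_tool", "arguments": {
  "commands": "0 0 0 0 0;0 0 0 0 0;0 0 0 0 0;0 0 0 0 0;0 0 2 0 0;0 0 4 0 0;0 0 4 0 0;0 0 2 0 0;-0.21 1.9 0 5.7 0;-0.21 1.9 0 5.7 0;-0.21 1.9 0 5.7 0;-0.21 1.9 0 5.7 0;-0.21 1.9 0 5.7 0;-0.21 1.9 0 5.7 0;-0.21 1.9 0 5.7 0;-0.21 1.9 0 5.7 0;-0.21 1.9 0 5.7 0;-0.21 1.9 0 5.7 0"
}}

```text
time_s: 7.65
ee_pos: [578.8, 60.6, 193.5]
tcp_rot: [-1.292, 1.154, 1.293]
wrist_force: [-0.4, 0.2, 0.1]
finger_gap: 44.0
```

>>> {"name": "servo_tool", "arguments": {
  "commands": "0 0 0 0 0;0 0 0 0 0"
}}

```text
time_s: 7.85
ee_pos: [578.9, 60.0, 193.5]
tcp_rot: [-1.289, 1.156, 1.289]
wrist_force: [0.6, 0.9, 0.4]
finger_gap: 44.0
```

Run:
```python
from h import *
from scipy.spatial.transform import Rotation as Ro
c=imaging.get_calibration('wrist'); im=imaging.read_camera('wrist');cv2.imwrite('pics/w4.png',im[:,:,::-1])
im=imaging.read_camera('scene');crop(im,190,165,200,150,4,'pics/s4.png')
im=imaging.read_camera('top');crop(im,240,140,120,120,5,'pics/t4.png')
s=arm.state();z=Ro.from_rotvec(s['tcp_rot']).as_matrix()[:,2]
print(s['ee_pos'],np.degrees(np.arctan2(z[1],z[0])),s['joint_positions'],s['wrist_force'])
print(proj(c,[579,59.3,125]),proj(c,[599.6,-129.6,100]),proj(c,[591.5,-55,65]))
```

```text
[579.08685163  59.22454031 193.5141592 ] 96.16637463836149 [ 4.37712323e-01  2.31192094e-01 -2.45808761e-01  4.65851268e-05
 -1.09408249e+00 -1.90090651e+00] [ 0.231384   -0.14462114 -0.09607515]
[[279.03928312 223.54271176]] [[ 56.95684454 213.86645294]] [[160.59783878 202.87059514]]
```

View pics/w4.png

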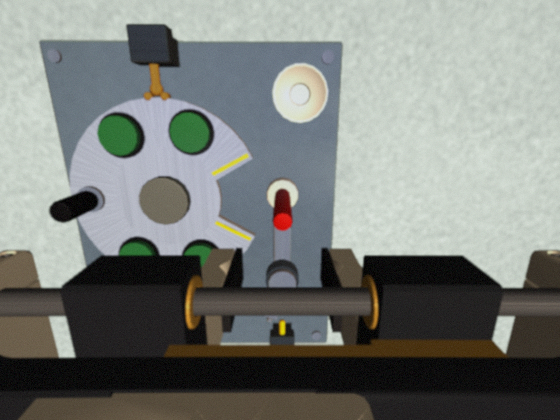

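View pics/s4.png

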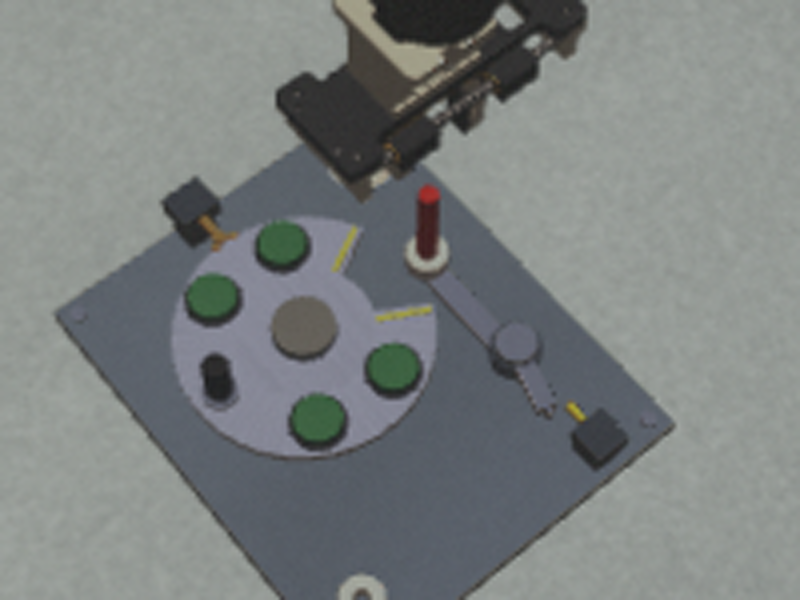

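View pics/t4.png

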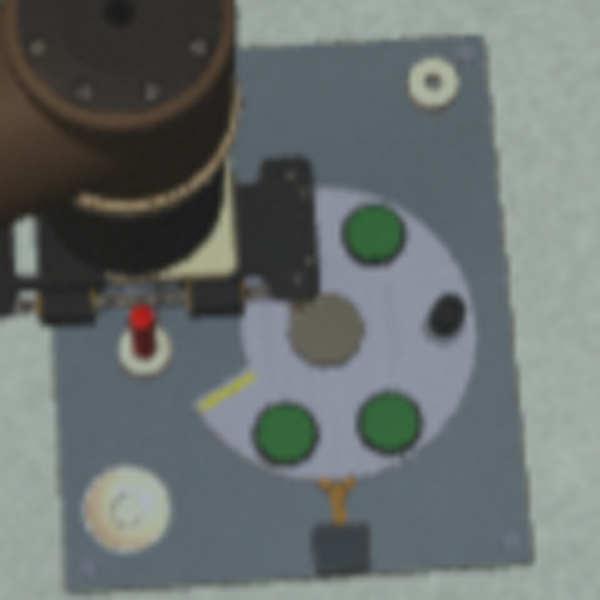

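Carousel is home in its detent: the plunger sits between the brass marks and the cut-out faces the post. The post top appears at (283,222), centred between the jaws. Descending to grip it.

>>> {"name": "servo_tool", "arguments": {
  "commands": "0 0 -2.5 0 0;0 0 -2.5 0 0;0 0 -2.5 0 0;0 0 -2.2 0 0;0 0 -1 0 0;0 0 0 0 0;0 0 0 0 -1;0 0 0 0 -1;0 0 0 0 -1;0 0 0 0 -1;0 0 0 0 -1;0 0 0 0 -1",
  "newtons": 35
}}

```text
time_s: 9.2
ee_pos: [579.5, 60.3, 87.3]
tcp_rot: [-1.289, 1.154, 1.289]
wrist_force: [-2.7, 2.0, 6.1]
finger_gap: 15.2
```

Run:
```python
from h import *
s=arm.state();print(s['ee_pos'],s['wrist_force'],s['torque'])
yaw=.108;R=np.array([[np.cos(yaw),-np.sin(yaw)],[np.sin(yaw),np.cos(yaw)]])
th=np.linspace(0,.47,11);P=np.c_[100-100*np.cos(th),115-100*np.sin(th)]@R.T
print((np.diff(P,axis=0)/10).round(2).tolist(),(P-P[0])[-1],np.degrees(.047), (P+[591.5,-55])[0])
```

```text
[579.45695499  60.29485838  87.26279714] [-2.71616977  2.02663606  6.08371248] [1.15450054 0.86011983 0.02501897]
[[0.06, -0.47], [0.08, -0.46], [0.11, -0.46], [0.13, -0.45], [0.15, -0.45], [0.17, -0.44], [0.19, -0.43], [0.21, -0.42], [0.23, -0.41], [0.25, -0.4]] [ 15.66166424 -43.85597461] 2.6929016371148693 [579.1041304   59.32997165]
```

>>> {"name": "servo_tool", "arguments": {
  "commands": "0.06 -0.47 0 2.7 -1;0.08 -0.46 0 2.7 -1;0.11 -0.46 0 2.7 -1;0.13 -0.45 0 2.7 -1;0.15 -0.45 0 2.7 -1;0.17 -0.44 0 2.7 -1;0.19 -0.43 0 2.7 -1;0.21 -0.42 0 2.7 -1;0.23 -0.41 0 2.7 -1;0.25 -0.4 0 2.7 -1;0 0 0 0 -1;0 0 0 0 -1;0 0 0 0 -1"
}}

```text
time_s: 10.5
ee_pos: [595.0, 16.8, 87.3]
tcp_rot: [-1.623, 0.875, 1.622]
wrist_force: [-4.5, 5.6, 6.7]
finger_gap: 15.3
```

Run:
```python
from h import *
s=arm.state();print(s['ee_pos'],s['wrist_force'],s['torque'],s['finger_gap'])
c=imaging.get_calibration('wrist');im=imaging.read_camera('wrist');cv2.imwrite('pics/w5.png',im[:,:,::-1])
im=imaging.read_camera('scene');crop(im,190,165,200,150,4,'pics/s5.png')
im=imaging.read_camera('top');crop(im,240,140,120,120,5,'pics/t5.png')
pv=np.array([591.5,-55])+np.array([[np.cos(.108),-np.sin(.108)],[np.sin(.108),np.cos(.108)]])@[100,115]
d=pv-s['ee_pos'][:2];print(np.hypot(*d),np.arctan2(d[1],d[0])-.108)
```

```text
[595.03769726  16.80683673  87.25140897] [-4.49065577  5.6321834   6.72145787] [ 2.18145832  1.38071135 -0.04769414] 15.299601472501589
99.04879722329827 0.46022915270177156
```

View pics/w5.png

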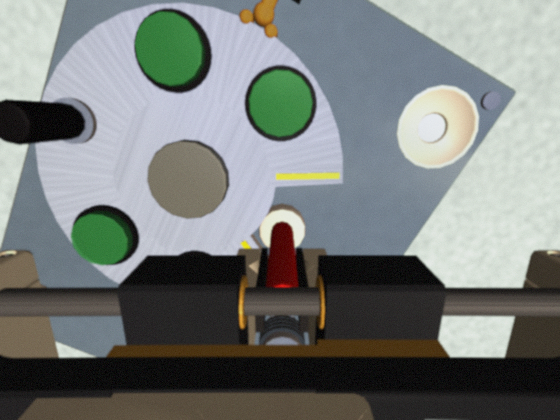

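View pics/s5.png

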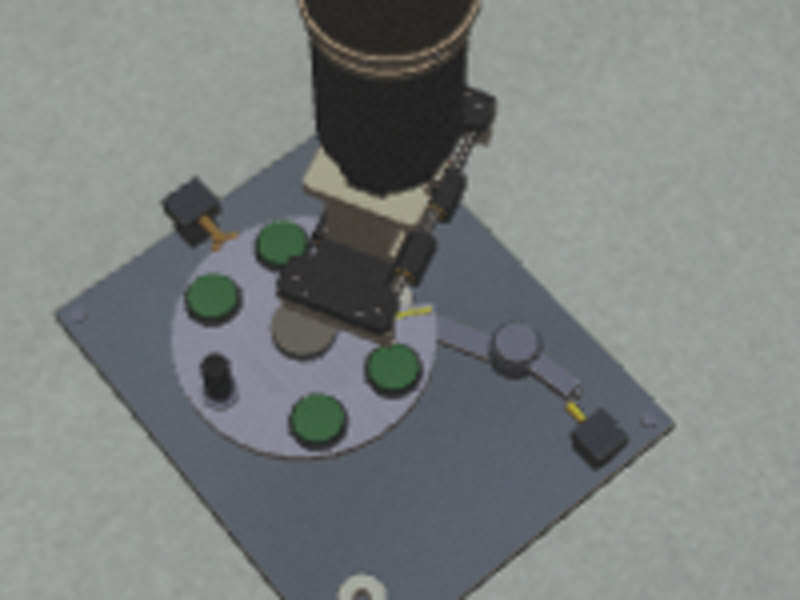

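View pics/t5.png

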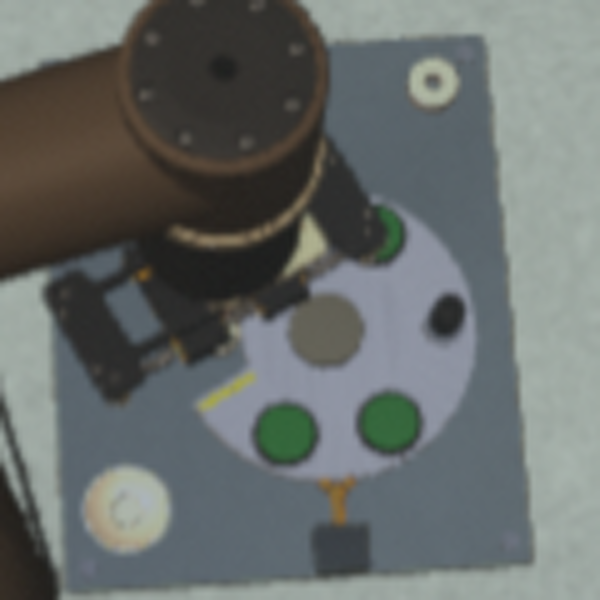

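The post is in the cut-out at about 0.46 rad. The arm's tail is past the pawl tip and the carousel and bowl haven't moved. I'll do a short hold check, then hand in.

>>> {"name": "servo_tool", "arguments": {
  "commands": "0 0 0 0 -1;0 0 0 0 -1;0 0 0 0 -1;0 0 0 0 -1;0 0 0 0 -1"
}}

```text
time_s: 11.15
ee_pos: [595.0, 16.9, 87.2]
tcp_rot: [-1.623, 0.875, 1.622]
wrist_force: [-4.3, 5.9, 7.1]
finger_gap: 15.5
```

Run:
```python
from h import *
s=arm.state();print(s['time_s'],s['ee_pos'],s['wrist_force'],s['finger_gap'])
if abs(s['ee_pos'][0]-595)<1.5 and abs(s['ee_pos'][1]-16.8)<1.5 and s['finger_gap']>13: print(arm.close_job())
```

```text
11.15 [594.99196554  16.85660231  87.21485804] [-4.32630569  5.87198218  7.07865183] 15.520459858065935
the job is handed in; nothing more can be done
None
```

I turned the carousel about 82° clockwise by its knob into the detent and let go. Then I gripped the red post, swung it along its arc into the cut-out, and handed the job in at 11.15 s with the fingers still holding it.

**Carousel:** After I let go, the plunger sat between the brass marks of the notch and the cut-out faced the post, with its stripes at about ±27° around it. It looked the same after the post was pushed in.

**Post:** The gripper position puts the tensioner at about 0.46 rad, past the 0.38 where the pawl is clear and short of the 0.55 stop. The pictures show the arm's tail swung to the pawl's tip. The sideways force held steady at about 7 N, which fits the spring, and the finger opening stayed at 15.5 mm on the 16 mm post. The angle comes from the gripper's position, because the gripper hid the post's top in the last pictures.

**Everything else:** The bowl and the spare roller on the plate were where they started. I didn't check the bottle, jar, boxes and screwdriver again at the end, but the arm went nowhere near them.

**Disagreements:**
- The wrist camera was about 3 mm off from the two fixed cameras throughout, so I used the fixed cameras.
- The knob's top measured 114 mm high against the stated 100 mm. I went by the stated height for the grip.
- A steady upward force of 6–7 N remained at the wrist while holding the post; I did not find its cause.

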